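# Set the dial, release the catch and hold the board test press shut

## Task

Set up the board test press and hold it shut: first turn the knob on the grey control box clockwise until its pointer lines up with the white index tab (leave the tab itself as it is set), next flip the press's safety catch right over to its other side, and only then pull the press's lever to the front, all the way to its stop. The lever springs back, so the job finishes with the gripper's fingers still holding it at its stop. Do not push the other things on the bench about or knock them over.

Things in the scene. Friction and masses are not known exactly. Their poses are not given: they have to be found in the camera images.
- press: Board test press, fixed: grey base plate 210 x 160 x 20 mm, aluminium brackets, a circuit board under a clear presser plate at its front, a spring lever on top (199 mm high). Origin: on the bench, 30 mm in front of the lever's hinge line, half-way across (base: x -110 to 100, y -80 to 80 mm). -x is its front, y runs along the lever's crossbar, z up. Lever and catch apart, it is 108 mm high.
- lever_grip (a point): Middle of the lever's crossbar, a round black bar 18 mm in diameter and 100 mm long, lying along the press's y axis on a steel fork whose two prongs are 84 mm apart; between the prongs at least 45 mm are free below the bar. The bar can be pinched across from above at its middle; it turns in the grip as the lever swings. 190 mm above the bench at rest, 177 mm at the stop.
- lever_hinge (a point): Middle of the lever's hinge line, which runs along the press's y axis, 75 mm above the bench; the crossbar is 120 mm from it.
- lever (a joint): Lever angle, rad: 0 at rest, leaning back 0.30 rad from upright (away from the front, press +x); it grows as the crossbar is pulled to the front (press -x), 0.85 at the stop, leaning forward 0.55 rad. A spring pulls it back to 0: about 2.5 N at the crossbar at rest and 7 N at the stop. The closed catch blocks it. The presser plate goes down with it.
- catch_grip (a point): Middle of the catch's peg, a black-sleeved pin 11 mm in diameter and 60 mm long, lying along the press's x axis and sticking out to the front of the catch bar (this point is 43 mm in front of the bar's axis and 17 mm from the peg's free end). 110 mm above the bench when closed; can be pinched across from above, and turns in the grip as the catch swings.
- catch_hinge (a point): Point on the catch's hinge line (which runs along the press's x axis, 110 mm above the bench), level with catch_grip along that line. The peg is 92 mm from it.
- catch (a joint): Safety catch angle, rad: 0 closed, a steel bar 10 mm thick lying level across the front of the lever's stem, peg on the press's -y side; it grows as the peg is lifted up and over towards the press's +y side, upright at 1.57, 2.5 at the stop, when it lies open beside the press. It turns freely, and falls by its weight to whichever side of upright it is left.
- dial_box: Grey control box 130 x 130 x 50 mm, fixed to the bench, with a black dial plate (126 mm across) and a knob on top. It stands to the left or to the right of the press. Origin: centre of its underside; z up.
- knob_grip (a point): On the knob's upright axis, at the height to grip: 80 mm above the bench. The knob is a plain metal bar grip 52 x 14 mm, 32 mm tall (from 60 to 92 mm above the bench), on a disc 56 mm across; the bar lies along the pointer's direction. Fingertips may reach down to 62 mm above the bench.
- knob_pointer (a point): End of the knob's pointer, a 6 mm wide, 4 mm tall metal strip reaching to 44 mm from the axis (this point: 45 mm from the axis). The grip bar's top also has a dark line on the pointer's half.
- knob (a joint): Knob angle, rad, growing clockwise seen from above; 0 to 2.4. Stays where it is left (0.05 N m friction).
- index_mark (a point): Inner end of the white index tab, a small block 16 x 8 x 4 mm at the dial plate's rim, 45 mm from the knob's axis: the pointer's end must come to this point. The tab is set anew each time, always clockwise of the pointer's start by 0.5 to 1.4 rad; it is stiff and must stay as set.
- index (a joint): Angle of the index tab, in the same sense and from the same zero as the knob's.
- multimeter: Bystander: black hand multimeter, 150 x 75 x 35 mm, lying flat; origin under its centre. It stands on the other side of the press from the control box.
- vial: Bystander: small glass jar with a white cap, 26 mm across, 55 mm tall, close to the right of the press (its -y side); origin under its centre.
- spare_board: Bystander: small green circuit board, 60 x 34 x 12 mm, lying close to the right of the press (its -y side); origin under its centre.
- puck: Bystander: round white plastic puck, 92 mm across, 34 mm tall; origin under its centre.
- screwdriver: Bystander: screwdriver 170 mm long with a black handle, lying in front of the press, across it; origin on its underside near its middle.
- mug: Bystander: white mug, 82 mm across, 95 mm tall; origin under its centre.
- jar: Bystander: grey jar with a black lid, 60 mm across, 80 mm tall; origin under its centre.
Mind the look-alikes: they are no part of the job. Leave any blue look-alike of the dial_box alone.

How it is judged:
On the way, in this order (a step that is already met when the one before it is completed fails the run):
1. the knob's pointer is at the index tab, with the catch still closed and the lever at rest (horizontal distance between knob_pointer and index_mark below 0.0055 m and value of joint catch below 0.3 rad and value of joint lever below 0.15 rad), for 0.2 s.
2. the catch is flipped right over, with the lever still at rest (value of joint catch above 1.9 rad and value of joint lever below 0.15 rad), for 0.2 s.
At the end, for the whole second after the job is handed in: The pointer's end is within 5.5 mm (7 degrees) of the index mark, the catch is flipped over (above 1.9 rad), and the gripper's fingers hold the lever still at its stop (above 0.76 of 0.85 rad, finger force on the lever over 1 N) (horizontal distance between knob_pointer and index_mark below 0.0055 m and value of joint catch above 1.9 rad and value of joint lever above 0.76 rad and velocity of joint lever between -0.1 and 0.1 rad/s and contact force between the fingers and lever above 1 N); the arm keeps its last pose, push and grip.
It fails at once if the lever is pulled before the catch is open (value of joint lever above 0.2 rad and value of joint catch below 1.3 rad).
It fails at once if the index tab is shifted (distance of index_mark from where it was at the start of the episode above 0.005 m).
It fails at once if a bystander is pushed away (distance of any of multimeter, vial, spare_board, puck, screwdriver, mug, jar from where it was at the start of the episode above 0.03 m).
It fails at once if a standing bystander is knocked over (angle between any of vial, mug, jar's own z axis and vertical above 0.6 rad).
It also fails if it takes over 72 s, if anything falls off the work surface, if the arm or the gripper's body presses on something with over 40 N, if the wrist force passes 120 N, or if a joint passes its speed limit or range.

## Robot

A 6-joint arm with a two-finger parallel gripper is mounted at the origin on the work surface. World frame = base frame: x ahead of the robot, y to its left, z up, the work surface at z = 0. Lengths are in m, angles in rad, forces in N, time in s.
With the tool pointing down it reaches from about 0.425 to 0.95 m from the base axis. Payload 3.5 kg.
Tool frame: the origin (TCP) lies midway between the tips of the shut fingers; the grasp point (between the pads) lies 19 mm behind it; z points along the fingers, y is the direction in which the jaws open and shut (so a half turn about z gives the same grasp; the last joint's range is limited). The gripper opens to 85 mm and grips with 20 to 120 N. Pads are 22 mm wide; open, the fingers measure 114 mm over their backs; the gripper's body (76 mm by 85 mm) begins 54 mm behind the grasp point. The pads swing forward as they close: fully open they stand 13 mm farther back than shut.
Start: joints at [1.067, 0.286, 1.577, -0, 1.279, -0.15], TCP at [0.234, 0.633, 0.231] pointing down, gripper open.
Joint ranges: [-2.77, 2.77], [-0.9, 2.22], [0.21, 2.48], [-1.53, 4.67], [0.24, 2.81], [-2.84, 2.84]. Speed limits (rad/s): [2.79, 2.79, 3.14, 3.14, 3.14, 3.14].

## Interface

Orientations are given as a unit quaternion [x, y, z, w].
In Python, from plant import * gives the robot as it stands.
- The arm moves only by the shell command python3 -m jog 'ROWS' [FORCE]. ROWS is a JSON object of lists of equal length, an entry for each row: "travel": the shift along the world's x, y, z in mm, a list of three; "dr": the turn, a rotation vector about the world's x, y, z in degrees, a list of three; "jaw": the closure in counts, from 0 (fully open) to 255 (shut). In form: {"travel": [[x, y, z], ...], "dr": [[wx, wy, wz], ...], "jaw": [jaw, ...]}. A call has 1 to 5 rows; each row shifts and turns the commanded pose from where the row before left it; what a row does not reach is not made up. A row lasts 1/12 s, in which the tool goes at most 41.7 mm and 7.16 degrees, less where a joint would pass 70% of its speed; a pose out of reach is approached as far as the arm can. A call is refused whole if a number of a shift passes 41.7 or a number of a turn 7.16, either way. A call with a gripper value outside its range is refused whole. The fingers move at their own pace and stop on an object; FORCE is the grip in N (left out, the last holds). Time passes only in rows, so rows that do not move let the fingers close. It gives the time, the measured TCP pose, the force and the opening at its end, in the units of the state.
- get_state(): the state, without advancing time (a new reading comes with each control period).
- read_camera(name): name is "side" or "top" or "wrist"; returns the picture (400x640x3 uint8, red, green, blue); there is no depth.
- camera_info(name): a dict with "K" (3x3 intrinsics, pixels), "R" (3x3) and "t" (3): a world point X has camera coordinates R X + t; the wrist camera has in their place "mount" (4x4, takes a point from camera to tool coordinates, whose origin is the TCP and whose axes are the flange's). Camera axes: x right, y down, z forward; pixel columns grow to the right and rows downward; lengths in m; the calibration is good to about 2 mm. A picture is of the moment at which its call begins: read the wrist's pose just before it. camera_info takes no time and is no camera call.
- sign_off(): hands the job in, once; it reports no verdict.
The state is a dict: "time": time; "qpos": joint angles; "dq": joint speeds; "joint_efforts": joint torques, N m; "eef_pos": TCP position; "tcp_rot": TCP orientation; "contact_force": force on the tool from outside, world axes, zero at the start; "wrist_torque": the same for the moment, N m; "opening": opening from 0.0 (shut) to 1.0 (fully open).
Only numpy, scipy, OpenCV 4.12 (cv2) and the standard library are available. Lean on these libraries where they do the work, as an engineer would, in place of code of your own. Each camera call takes 0.05 s, during which the arm holds its last target. There are 200 camera calls.

## Working session

There is one attempt and no reset: what is moved stays moved. The work goes in short steps, Python scripts to look and compute and a shell command to move; the robot and the scene stay as the last step left them, time stands still between calls to the robot, and variables do not carry over. Pictures are saved under pics/ and viewed, about 8 in all and at most 12, crops included, and the job is handed in when it is done.

```bash
mkdir -p pics; ls
cat > h.py <<'E'
from plant import *
import numpy as np, cv2
def cam(n):
    s=get_state(); im=read_camera(n); return s,im
def save(im,fn): cv2.imwrite('pics/'+fn,im[:,:,::-1])
E
python3 - <<'E'
from h import *
for n in('top','side'):
    s,im=cam(n); save(im,n+'0.png'); np.save(n+'0.npy',im)
    c=camera_info(n); print(n,c)
print(camera_info('wrist')); print(get_state())
E
```

```text
pics
top {'K': array([[514.70701028,   0.        , 318.57422136],
       [  0.        , 514.70701028, 199.27580386],
       [  0.        ,   0.        ,   1.        ]]), 'R': array([[ 0.01778618, -0.99982426,  0.00592487],
       [-0.99320908, -0.01834931, -0.11488699],
       [ 0.11497551, -0.00384124, -0.9933609 ]]), 't': array([0.0418759 , 0.53039095, 1.49795365])}
side {'K': array([[452.6703567 ,   0.        , 325.78506793],
       [  0.        , 452.6703567 , 196.07993253],
       [  0.        ,   0.        ,   1.        ]]), 'R': array([[ 0.99664787, -0.08067346, -0.01359473],
       [-0.06203239, -0.63685229, -0.76848627],
       [ 0.05333861,  0.76675351, -0.63972185]]), 't': array([-0.4854273 ,  0.17590103,  1.51624292])}
{'K': array([[319.79395817,   0.        , 316.20863123],
       [  0.        , 319.79395817, 197.91488354],
       [  0.        ,   0.        ,   1.        ]]), 'mount': array([[-3.08084110e-04, -9.51838731e-01, -3.06598981e-01,
         7.85346265e-02],
       [ 9.99998751e-01, -7.68472921e-04,  1.38088706e-03,
         3.92174065e-04],
       [-1.54999480e-03, -3.06598172e-01,  9.51837779e-01,
        -1.42322163e-01],
       [ 0.00000000e+00,  0.00000000e+00,  0.00000000e+00,
         1.00000000e+00]])}
{'time': 0.1, 'qpos': array([ 1.06697804e+00,  2.87112927e-01,  1.57800613e+00,  1.75768795e-05,
        1.27860585e+00, -1.50021762e-01]), 'dq': array([-0.00061938, -0.00036146, -0.0017494 ,  0.00106765,  0.00099037,
       -0.00109568]), 'joint_efforts': array([ 1.39588472e-03, -4.07304275e+01, -2.93696380e+01, -8.39597533e-05,
        3.49197944e-03,  5.64717723e-06]), 'eef_pos': array([0.23355868, 0.63268296, 0.23007485]), 'tcp_rot': array([ 1.75979491e-01,  9.84393256e-01, -1.00695688e-03, -3.50329900e-04]), 'contact_force': array([-0.15517157, -0.67008932,  0.44401142]), 'wrist_torque': array([ 0.05406434, -0.01659729,  0.00623696]), 'opening': 1.001093258887789}
```

View pics/top0.png

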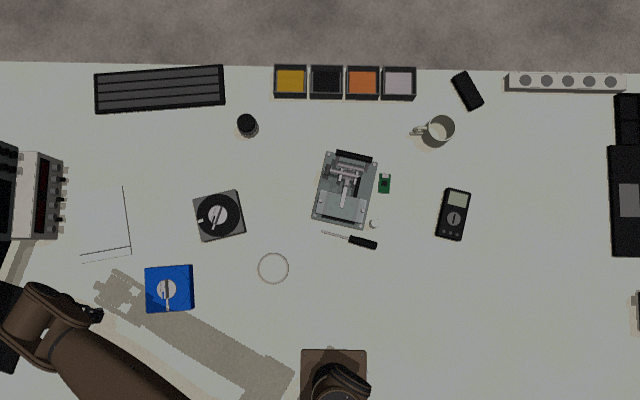

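View pics/side0.png

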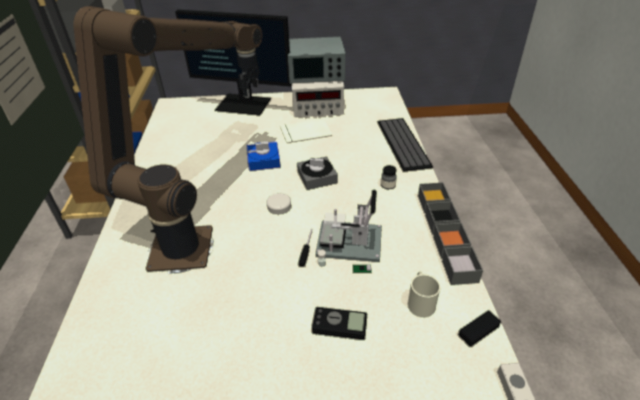

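The grey box with the black dial is at top-image (219,215). The blue look-alike is at (169,289), and I'm leaving it alone because only the grey box fits the description. The press is at (345,190), the puck at (273,268), the screwdriver at (350,240), the vial at (374,224) and the spare board at (384,183). I'll confirm with one enlarged crop.

```bash
cat >> h.py <<'E'
def px2w(n,u,v,z):
    c=camera_info(n); d=c['R'].T@np.linalg.inv(c['K'])@[u,v,1]; o=-c['R'].T@c['t']
    return o+d*(z-o[2])/d[2]
def w2px(n,X):
    c=camera_info(n); p=c['K']@(c['R']@np.array(X)+c['t']); return p[:2]/p[2]
def Rt():
    from scipy.spatial.transform import Rotation as R
    s=get_state(); return R.from_quat(s['tcp_rot']).as_matrix(),s['eef_pos']
def wpx2w(u,v,z,Rm,p):
    c=camera_info('wrist'); M=c['mount']; d=Rm@M[:3,:3]@np.linalg.inv(c['K'])@[u,v,1]; o=Rm@M[:3,3]+p
    return o+d*(z-o[2])/d[2]
def ww2px(X,Rm,p):
    c=camera_info('wrist'); M=c['mount']; q=M[:3,:3].T@(Rm.T@(np.array(X)-p)-M[:3,3]); q=c['K']@q; return q[:2]/q[2]
E
python3 - <<'E'
from h import *
im=np.load('top0.npy')[130:260,185:405]
save(cv2.resize(im,None,fx=3.6,fy=3.6,interpolation=cv2.INTER_CUBIC),'crop1.png')
print('box',px2w('top',219,215,.05),'press',px2w('top',345,205,.02))
E
```

```text
box [0.47574062 0.34120456 0.05      ] press [ 0.51500244 -0.02778312  0.02      ]
```

View pics/crop1.png

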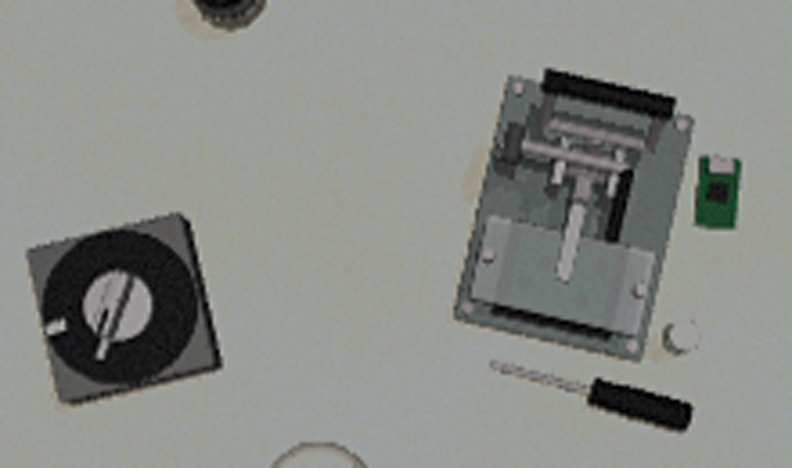

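The crop shows the pointer end at about (100,355), the knob axis at (118,305) and the white tab at (56,326), which is about 50° clockwise of the pointer. The catch peg is at (618,205), on the press's right, and the crossbar is at (610,93).

Run:
```python
from h import *
f=lambda u,v,z: px2w('top',185+(u+.5)/3.6-.5,130+(v+.5)/3.6-.5,z)
b=[f(*c,.054)[:2] for c in((28,248),(182,213),(220,367),(70,404))]
k=f(118,305,.06); print('knob axis disc',k,'boxcorners mean',np.mean(b,0))
p=f(100,355,.062)-k; t=f(56,326,.056)-k
for q in(p,t): print(np.hypot(*q[:2]),np.degrees(np.arctan2(q[1],q[0])))
C=[f(*c,.02)[:2] for c in((512,75),(690,118),(640,358),(458,320))] # BL BR FR FL
x=(C[0]+C[1]-C[2]-C[3])/2; y=(C[0]+C[3]-C[1]-C[2])/2
print(np.linalg.norm(x),np.linalg.norm(y),np.degrees(np.arctan2(x[1],x[0])),np.degrees(np.arctan2(-y[0],y[1])))
th=(np.arctan2(x[1],x[0])+np.arctan2(-y[0],y[1]))/2; R=np.array([[np.cos(th),-np.sin(th)],[np.sin(th),np.cos(th)]])
o=np.mean(C,0)-R@[-.005,0]; print('press o',o,np.degrees(th))
bar=f(610,93,.199)[:2]; print('bar press frame',R.T@(bar-o),'expected x',.03+.12*np.sin(.3),bar)
print('peg ends pf',[R.T@(f(*c,.1155)[:2]-o) for c in((625,170),(613,240))])
```

```text
knob axis disc [0.47669976 0.34396807 0.06      ] boxcorners mean [0.4751855  0.33938082]
0.04246287386235812 163.01939242193174
0.052988479759477666 109.34895949757855
0.20849099798853843 0.15348753180661576 -11.295005221150815 -11.751949592354853
press o [ 0.56548258 -0.02641745] -11.523477406752834
bar press frame [ 0.06541097 -0.00100119] expected x 0.06546242479936074 [ 0.62937505 -0.04046557]
peg ends pf [array([ 0.02595425, -0.02782725]), array([-0.03008174, -0.03020564])]
```

```bash
python3 -m jog '{"travel":[[24,-29,0],[24,-29,0],[24,-29,0],[24,-29,0],[24,-29,0]],"dr":[[0,0,0.6],[0,0,0.6],[0,0,0.7],[0,0,0.7],[0,0,0.7]],"jaw":[0,0,0,0,0]}' 30; python3 -m jog '{"travel":[[24,-29,0],[24,-29,0],[24,-29,0],[24,-29,0],[24,-29,0]],"dr":[[0,0,0],[0,0,0],[0,0,0],[0,0,0],[0,0,0]],"jaw":[0,0,0,0,0]}' 
python3 -m jog '{"travel":[[0,0,0],[0,0,0],[0,0,0]],"dr":[[0,0,0],[0,0,0],[0,0,0]],"jaw":[0,0,0]}'
python3 - <<'E'
from h import *
Rm,p=Rt(); im=read_camera('wrist'); save(im,'w1.png'); np.savez('w1.npz',Rm=Rm,p=p)
print(p, np.degrees(np.arctan2(Rm[1,0],Rm[0,0])), Rm[:,2], ww2px([.4757,.3417,.09],Rm,p))
E
```

```text
time: 0.52
eef_pos: [0.3543, 0.4866, 0.2307]
tcp_rot: [0.147, 0.989, -0.0, -0.0]
contact_force: [0.2, 0.2, 0.3]
opening: 1.001
time: 0.93
eef_pos: [0.4744, 0.3415, 0.2309]
tcp_rot: [0.148, 0.989, -0.0, -0.0]
contact_force: [-0.0, 1.0, -0.2]
opening: 0.997
time: 1.18
eef_pos: [0.4735, 0.3431, 0.2308]
tcp_rot: [0.148, 0.989, -0.0, -0.001]
contact_force: [-0.7, 0.5, -0.1]
opening: 0.996
[0.47348842 0.34313446 0.23081164] 162.98639631728827 [-1.21040997e-03 -1.74942399e-05 -9.99999267e-01] [314.60706794 187.55633927]
```

View pics/w1.png

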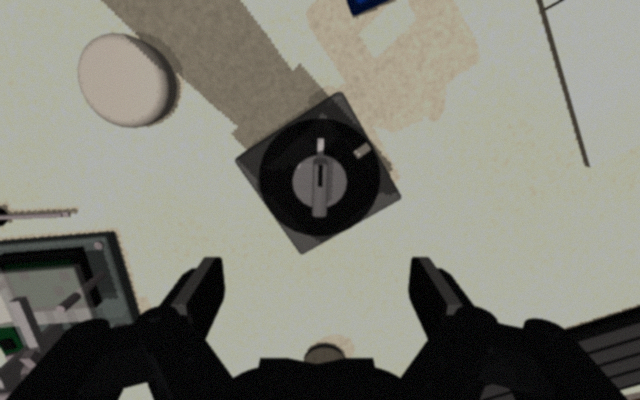

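The knob disc centre is at about (320,182), the bar runs vertically to (320,217), the pointer end is at (320,139) and the tab centre is at (362,151) with its inner edge near (356,155).

Run:
```python
from h import *
d=np.load('w1.npz'); Rm,p=d['Rm'],d['p']
k=wpx2w(320,182,.06,Rm,p); print('disc',k,'bar end',wpx2w(320,217,.092,Rm,p))
b=np.mean([wpx2w(u,v,.05,Rm,p) for u,v in((236,158),(341,93),(400,195),(303,253))],0); print('box',b)
for c in(k,b):
  for u,v,z in((320,139,.062),(362,151,.054)):
    q=wpx2w(u,v,z,Rm,p)-c; print(np.hypot(*q[:2]),np.degrees(np.arctan2(q[1],q[0])))
im=cv2.imread('pics/w1.png')[80:270,220:420]; cv2.imwrite('pics/w1c.png',cv2.resize(im,None,fx=3,fy=3,interpolation=cv2.INTER_CUBIC))
```

```text
disc [0.47986815 0.34601534 0.06      ] bar end [0.50418638 0.33824725 0.092     ]
box [0.47839884 0.34660508 0.05      ]
0.04343088782714726 163.2091499259664
0.0519105419868926 108.91926342780853
0.04185409469870866 163.4009999194509
0.05089038033439291 107.56954475922957
```

View pics/w1c.png

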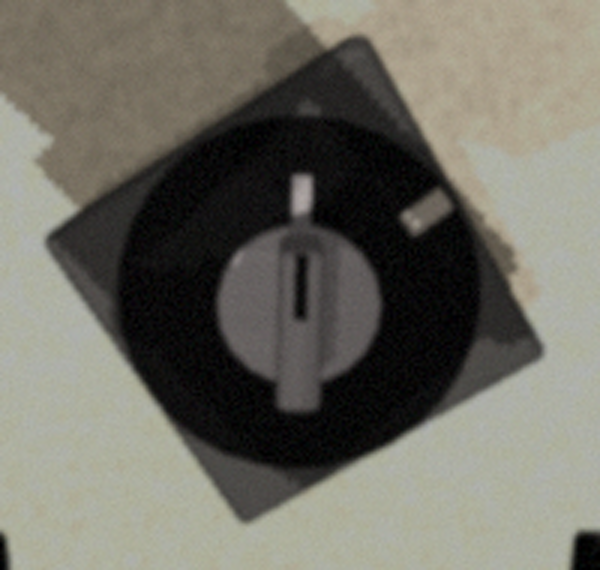

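```bash
python3 -m jog '{"travel":[[2,1,-35],[2,1,-35],[0,0,-35],[0,0,-30],[0,0,-24]],"dr":[[0,0,0],[0,0,0],[0,0,0],[0,0,0],[0,0,0]],"jaw":[0,0,0,0,0]}' 30; python3 -m jog '{"travel":[[0,0,-6],[0,0,0],[0,0,0],[0,0,0],[0,0,0]],"dr":[[0,0,0],[0,0,0],[0,0,0],[0,0,0],[0,0,0]],"jaw":[0,0,150,200,255]}' 
python3 -m jog '{"travel":[[0,0,0],[0,0,0],[0,0,0],[0,0,0],[0,0,0]],"dr":[[0,0,0],[0,0,0],[0,0,0],[0,0,0],[0,0,0]],"jaw":[255,255,255,255,255]}'
```

```text
time: 1.65
eef_pos: [0.4752, 0.346, 0.0693]
tcp_rot: [0.146, 0.989, -0.001, -0.001]
contact_force: [-0.1, -0.1, -0.7]
opening: 1.003
time: 2.07
eef_pos: [0.4792, 0.3463, 0.0689]
tcp_rot: [0.147, 0.989, 0.001, 0.002]
contact_force: [0.5, 0.3, 1.2]
opening: 0.603
time: 2.48
eef_pos: [0.4783, 0.3449, 0.0674]
tcp_rot: [0.147, 0.989, -0.0, 0.0]
contact_force: [-1.6, -3.9, 6.7]
opening: 0.159
```

```bash
python3 -m jog '{"travel":[[0,0,0],[0,0,0],[0,0,0],[0,0,0],[0,0,0]],"dr":[[0,0,-5.4],[0,0,-5.4],[0,0,-5.4],[0,0,-5.4],[0,0,-5.4]],"jaw":[255,255,255,255,255]}'; python3 -m jog '{"travel":[[0,0,0],[0,0,0],[0,0,0],[0,0,0],[0,0,0]],"dr":[[0,0,-5.4],[0,0,-5.4],[0,0,-5.4],[0,0,-5.4],[0,0,-5.4]],"jaw":[255,255,255,255,255]}' 
python3 -m jog '{"travel":[[0,0,0],[0,0,0],[0,0,0]],"dr":[[0,0,0],[0,0,0],[0,0,0]],"jaw":[255,255,255]}'
python3 - <<'E'
from h import *
Rm,p=Rt(); im=read_camera('wrist'); save(im,'w2.png'); np.savez('w2.npz',Rm=Rm,p=p)
print(p, np.degrees(np.arctan2(Rm[1,0],Rm[0,0])))
E
```

```text
time: 2.9
eef_pos: [0.4786, 0.3454, 0.0674]
tcp_rot: [0.376, 0.926, 0.001, 0.001]
contact_force: [-0.7, -1.5, 4.9]
opening: 0.157
time: 3.32
eef_pos: [0.4792, 0.3458, 0.0674]
tcp_rot: [0.582, 0.813, 0.002, 0.001]
contact_force: [1.3, 0.6, 3.0]
opening: 0.156
time: 3.57
eef_pos: [0.4791, 0.3458, 0.0674]
tcp_rot: [0.58, 0.815, 0.002, 0.001]
contact_force: [2.4, 2.1, 4.1]
opening: 0.156
[0.47914626 0.34577002 0.0673638 ] 109.12516400421106
```

View pics/w2.png

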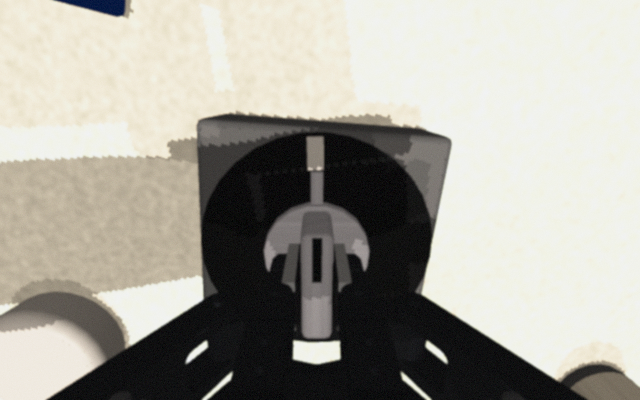

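The knob pointer (x≈316) lines up with the tab (x≈315), so step 1 is met. Now I'll release, rise and go above the press's catch peg.

```bash
python3 -m jog '{"travel":[[0,0,0],[0,0,0],[0,0,0],[0,0,0],[0,0,0]],"dr":[[0,0,0],[0,0,0],[0,0,0],[0,0,0],[0,0,0]],"jaw":[180,100,0,0,0]}'; python3 -m jog '{"travel":[[0,0,35],[0,0,35],[0,0,35],[0,0,35],[0,0,35]],"dr":[[0,0,0],[0,0,0],[0,0,0],[0,0,3],[0,0,3]],"jaw":[0,0,0,0,0]}' 
python3 -m jog '{"travel":[[7,-39,1],[7,-39,1],[7,-39,1],[7,-39,1],[7,-39,1]],"dr":[[0,0,5],[0,0,5],[0,0,5],[0,0,5],[0,0,5]],"jaw":[0,0,0,0,0]}'
python3 -m jog '{"travel":[[7,-39,1],[7,-39,1],[7,-39,1],[7,-39,1],[7,-39,1]],"dr":[[0,0,5],[0,0,5],[0,0,5],[0,0,5],[0,0,5]],"jaw":[0,0,0,0,0]}'
python3 -m jog '{"travel":[[0,-8,0],[0,0,0],[0,0,0],[0,0,0]],"dr":[[0,0,3.4],[0,0,0],[0,0,0],[0,0,0]],"jaw":[0,0,0,0]}'
python3 - <<'E'
from h import *
Rm,p=Rt(); im=read_camera('wrist'); save(im,'w3.png'); np.savez('w3.npz',Rm=Rm,p=p)
print(p, np.degrees(np.arctan2(Rm[1,0],Rm[0,0])),get_state()['qpos'])
E
```

```text
time: 4.03
eef_pos: [0.4771, 0.3449, 0.0656]
tcp_rot: [0.58, 0.814, -0.001, -0.0]
contact_force: [-0.2, 0.4, -0.6]
opening: 0.848
time: 4.45
eef_pos: [0.4773, 0.345, 0.2426]
tcp_rot: [0.536, 0.844, -0.0, -0.0]
contact_force: [0.9, 0.3, -0.6]
opening: 1.003
time: 4.87
eef_pos: [0.5124, 0.1486, 0.2463]
tcp_rot: [0.339, 0.941, -0.0, -0.0]
contact_force: [1.2, 0.9, -0.1]
opening: 0.998
time: 5.28
eef_pos: [0.5475, -0.0466, 0.2512]
tcp_rot: [0.128, 0.992, 0.0, -0.0]
contact_force: [0.9, 0.2, -0.0]
opening: 1.001
time: 5.62
eef_pos: [0.5475, -0.0518, 0.251]
tcp_rot: [0.101, 0.995, 0.0, -0.0]
contact_force: [0.2, 0.2, -0.5]
opening: 0.994
[ 0.5474748  -0.05181452  0.25097909] 168.40102438666057 [-2.78446806e-01 -4.78236143e-03  1.86460860e+00  3.85503217e-04
  1.28245878e+00 -1.64794181e+00]
```

View pics/w3.png

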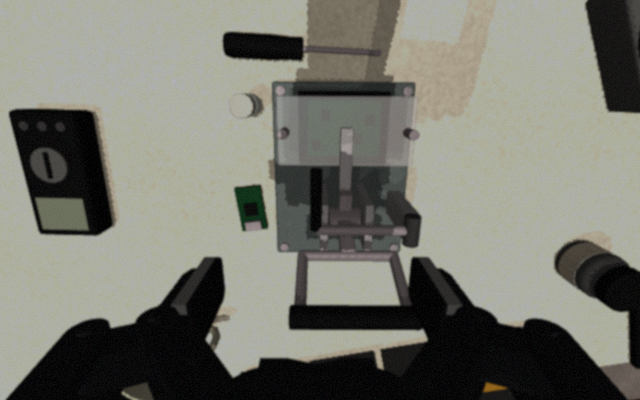

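The peg runs from (317,168), its free end, to (316,231), and the bar lies across at y≈231. The crossbar is at (355,317).

Run:
```python
from h import *
d=np.load('w3.npz'); Rm,p=d['Rm'],d['p']
e,a=wpx2w(317,168,.11,Rm,p),wpx2w(316,231,.11,Rm,p); u=(a-e)/np.linalg.norm(a-e)
print('end',e,'len',np.linalg.norm(a-e),'yaw',np.degrees(np.arctan2(u[1],u[0])),'grip',e+.017*u,'delta mm',1e3*(e+.017*u-p))
C=np.array([wpx2w(x,y,.02,Rm,p)[:2] for x,y in((273,82),(414,82),(411,249),(276,251))]) #FR FL BL BR
X=(C[2]+C[3]-C[0]-C[1])/2; th=np.arctan2(X[1],X[0]);R=np.array([[np.cos(th),-np.sin(th)],[np.sin(th),np.cos(th)]])
o=C.mean(0)+R@[.005,0]; print('press',o,np.degrees(th),np.linalg.norm(X),'bar',wpx2w(355,317,.190,Rm,p))
print('peg grip in pf',R.T@((e+.017*u)[:2]-o), 'linkbar y', R.T@(wpx2w(346,150,.08,Rm,p)[:2]-o))
b=o+R@[.0655,0];print('bar exp',b)
```

```text
end [ 0.53244409 -0.04710924  0.11      ] len 0.06185522009806277 yaw -12.465013174359285 grip [ 0.54904336 -0.05077858  0.11      ] delta mm [   1.56855799    1.03594234 -140.97908868]
press [ 0.56916314 -0.02175342] -10.144222122834359 0.204636929521108 bar [ 0.63383578 -0.03878317  0.19      ]
peg grip in pf [-0.01469315 -0.03211505] linkbar y [-0.04232069 -0.00254016]
bar exp [ 0.63363921 -0.0332897 ]
```

```bash
python3 -m jog '{"travel":[[1.5,1,-35],[0,0,-35],[0,0,-35],[0,0,-30],[0,0,-18]],"dr":[[0,0,0],[0,0,0],[0,0,0],[0,0,0],[0,0,0]],"jaw":[0,0,0,0,0]}' 25; python3 -m jog '{"travel":[[0,0,0],[0,0,0],[0,0,0],[0,0,0],[0,0,0]],"dr":[[0,0,0],[0,0,0],[0,0,0],[0,0,0],[0,0,0]],"jaw":[0,150,200,255,255]}' 
python3 -m jog '{"travel":[[0,0,0],[0,0,0],[0,0,0],[0,0,0],[0,0,0]],"dr":[[0,0,0],[0,0,0],[0,0,0],[0,0,0],[0,0,0]],"jaw":[255,255,255,255,255]}'
```

```text
time: 6.08
eef_pos: [0.5468, -0.0494, 0.0944]
tcp_rot: [0.1, 0.995, 0.001, -0.003]
contact_force: [-0.5, 0.4, -1.3]
opening: 0.998
time: 6.5
eef_pos: [0.5508, -0.0519, 0.1006]
tcp_rot: [0.101, 0.995, -0.0, 0.002]
contact_force: [-0.0, 0.5, -0.1]
opening: 0.453
time: 6.92
eef_pos: [0.5498, -0.0526, 0.0993]
tcp_rot: [0.101, 0.995, -0.001, 0.001]
contact_force: [-2.4, -3.6, 5.0]
opening: 0.114
```

```bash
python3 -m jog '{"travel":[[0.2,1.2,14.7],[0.7,3.4,14.3],[1.1,5.6,13.5],[1.5,7.7,12.5],[1.9,9.5,11.1]],"dr":[[0,0,0],[0,0,0],[0,0,0],[0,0,0],[0,0,0]],"jaw":[255,255,255,255,255]}'
python3 -m jog '{"travel":[[2.2,11.1,9.4],[2.5,12.5,7.5],[2.7,13.4,5.3],[2.8,14.1,3.1],[2.9,14.4,0.8]],"dr":[[0,0,0],[0,0,0],[0,0,0],[0,0,0],[0,0,0]],"jaw":[255,255,255,255,255]}'
```

```text
time: 7.33
eef_pos: [0.5549, -0.0279, 0.1664]
tcp_rot: [0.101, 0.995, -0.004, 0.0]
contact_force: [-4.3, -10.7, 6.5]
opening: 0.115
time: 7.75
eef_pos: [0.5696, 0.0408, 0.1933]
tcp_rot: [0.101, 0.995, -0.001, 0.003]
contact_force: [0.2, -1.4, 7.9]
opening: 0.113
```

```bash
python3 -m jog '{"travel":[[2.9,14.3,-1.6],[2.8,13.9,-3.9],[2.6,13.1,-6.1],[2.4,12,-8.2],[2.1,10.5,-10]],"dr":[[0,0,0],[0,0,0],[0,0,0],[0,0,0],[0,0,0]],"jaw":[255,255,255,255,255]}'
python3 -m jog '{"travel":[[0,0,0],[0,0,0],[0,0,0]],"dr":[[0,0,0],[0,0,0],[0,0,0]],"jaw":[255,255,255]}'
python3 - <<'E'
from h import *
s,im=cam('side'); a=im[170:290,270:430]; s2,im2=cam('top'); b=im2[130:250,290:450]
save(np.vstack([cv2.resize(x,(640,480)[:2] and (400,300),interpolation=cv2.INTER_CUBIC) for x in(a,b)]),'flip.png')
print(s['eef_pos'])
E
```

```text
time: 8.17
eef_pos: [0.5822, 0.1062, 0.1607]
tcp_rot: [0.101, 0.995, 0.0, 0.002]
contact_force: [6.5, 0.0, 2.3]
opening: 0.118
time: 8.42
eef_pos: [0.5821, 0.1068, 0.1599]
tcp_rot: [0.101, 0.995, 0.002, 0.002]
contact_force: [6.4, 1.5, 1.8]
opening: 0.114
[0.5821008  0.1067714  0.15985448]
```

View pics/flip.png

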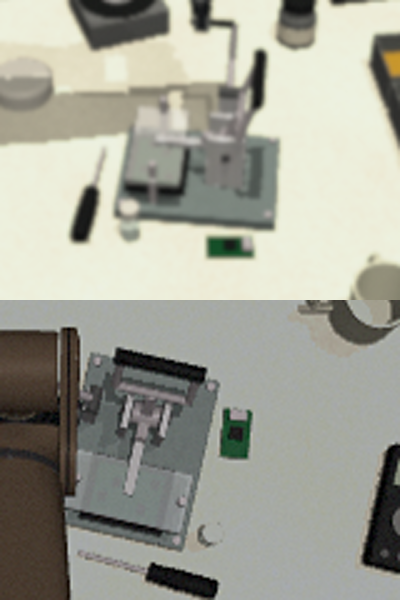

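The catch is flipped over and the lever is still at rest. Next I'll release, rise, turn −90° and go above the crossbar.

```bash
python3 -m jog '{"travel":[[0,0,0],[0,0,0],[0,0,0],[0,0,0],[0,0,0]],"dr":[[0,0,0],[0,0,0],[0,0,0],[0,0,0],[0,0,0]],"jaw":[180,100,0,0,0]}'; python3 -m jog '{"travel":[[0,0,30],[0,0,30],[0,0,30],[0,0,30],[0,0,0]],"dr":[[0,0,0],[0,0,0],[0,0,-7],[0,0,-7],[0,0,-7]],"jaw":[0,0,0,0,0]}' 
python3 -m jog '{"travel":[[10,-29,0],[10,-29,0],[10,-29,0],[10,-29,0],[9,-30,0]],"dr":[[0,0,-7],[0,0,-7],[0,0,-7],[0,0,-7],[0,0,-7]],"jaw":[0,0,0,0,0]}'
python3 -m jog '{"travel":[[0,0,0],[0,0,0],[0,0,0],[0,0,0],[0,0,0]],"dr":[[0,0,-7],[0,0,-7],[0,0,-7],[0,0,-7],[0,0,-6]],"jaw":[0,0,0,0,0]}'
python3 -m jog '{"travel":[[0,0,0],[0,0,0]],"dr":[[0,0,0],[0,0,0]],"jaw":[0,0]}'
python3 - <<'E'
from h import *
Rm,p=Rt(); im=read_camera('wrist'); save(im,'w4.png'); np.savez('w4.npz',Rm=Rm,p=p)
print(p, np.degrees(np.arctan2(Rm[1,0],Rm[0,0])), ww2px([.631,-.039,.19],Rm,p))
E
```

```text
time: 8.93
eef_pos: [0.5797, 0.105, 0.1596]
tcp_rot: [0.101, 0.995, -0.0, -0.001]
contact_force: [-0.3, -0.2, -0.7]
opening: 0.817
time: 9.35
eef_pos: [0.5834, 0.105, 0.289]
tcp_rot: [0.283, 0.959, 0.002, 0.006]
contact_force: [0.1, 0.4, 1.1]
opening: 1.002
time: 9.77
eef_pos: [0.6296, -0.0422, 0.2804]
tcp_rot: [0.558, 0.83, -0.0, -0.0]
contact_force: [-0.1, 0.2, -0.8]
opening: 0.999
time: 10.18
eef_pos: [0.6293, -0.0413, 0.2802]
tcp_rot: [0.777, 0.63, -0.0, -0.001]
contact_force: [-0.6, 0.1, -0.4]
opening: 0.996
time: 10.35
eef_pos: [0.6294, -0.0411, 0.2804]
tcp_rot: [0.774, 0.633, -0.0, -0.0]
contact_force: [-0.8, -0.7, 0.8]
opening: 1.0
[ 0.62937288 -0.04106534  0.28037331] 78.57717366643061 [317.74285012 200.45273776]
```

View pics/w4.png

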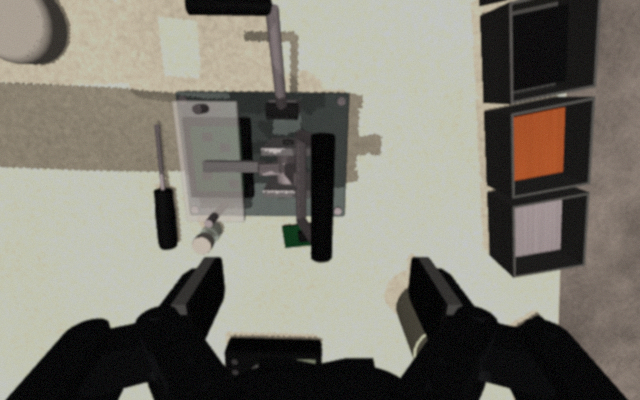

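The bar centre is at (322,197) in the wrist view, about 4 px (3 mm) to the back of where I predicted it. The catch lies open on the far side. I'll descend and grip.

```bash
python3 -m jog '{"travel":[[4,1,-30],[0,0,-30],[0,0,-25],[0,0,-15],[0,0,-6]],"dr":[[0,0,0],[0,0,0],[0,0,0],[0,0,0],[0,0,0]],"jaw":[0,0,0,0,0]}' 40; python3 -m jog '{"travel":[[0,0,0],[0,0,0],[0,0,0],[0,0,0],[0,0,0]],"dr":[[0,0,0],[0,0,0],[0,0,0],[0,0,0],[0,0,0]],"jaw":[0,150,200,255,255]}' 
python3 -m jog '{"travel":[[0,0,0],[0,0,0],[0,0,0],[0,0,0],[0,0,0]],"dr":[[0,0,0],[0,0,0],[0,0,0],[0,0,0],[0,0,0]],"jaw":[255,255,255,255,255]}'
```

```text
time: 10.82
eef_pos: [0.6316, -0.0396, 0.1707]
tcp_rot: [0.774, 0.633, -0.002, -0.003]
contact_force: [-0.3, -0.7, -0.4]
opening: 1.002
time: 11.23
eef_pos: [0.6345, -0.0403, 0.1764]
tcp_rot: [0.775, 0.632, 0.001, 0.001]
contact_force: [0.4, -0.6, -0.4]
opening: 0.452
time: 11.65
eef_pos: [0.6338, -0.0401, 0.1757]
tcp_rot: [0.775, 0.632, 0.0, 0.0]
contact_force: [-2.0, 1.1, 5.3]
opening: 0.193
```

```bash
python3 -m jog '{"travel":[[-9.7,2,2.6],[-9.8,2,1.7],[-10,2,0.9],[-10,2,0],[-10,2,-0.9]],"dr":[[0,0,0],[0,0,0],[0,0,0],[0,0,0],[0,0,0]],"jaw":[255,255,255,255,255]}'
python3 -m jog '{"travel":[[-9.9,2,-1.7],[-9.7,2,-2.5],[-9.4,1.9,-3.4],[-9.1,1.8,-4.2],[-8.7,1.8,-5]],"dr":[[0,0,0],[0,0,0],[0,0,0],[0,0,0],[0,0,0]],"jaw":[255,255,255,255,255]}'
python3 -m jog '{"travel":[[0,0,0],[0,0,0],[0,0,0],[0,0,0]],"dr":[[0,0,0],[0,0,0],[0,0,0],[0,0,0]],"jaw":[255,255,255,255]}'
```

```text
time: 12.07
eef_pos: [0.5893, -0.0308, 0.1835]
tcp_rot: [0.775, 0.632, 0.006, 0.007]
contact_force: [7.1, 1.6, 11.7]
opening: 0.194
time: 12.48
eef_pos: [0.5424, -0.0209, 0.167]
tcp_rot: [0.775, 0.632, 0.006, 0.006]
contact_force: [5.2, 1.5, 9.7]
opening: 0.193
time: 12.82
eef_pos: [0.5409, -0.0205, 0.1658]
tcp_rot: [0.775, 0.632, 0.004, 0.004]
contact_force: [2.9, 2.6, 8.7]
opening: 0.192
```

```bash
python3 -m jog '{"travel":[[-2,0.4,-1.2],[-2,0.4,-1.2],[-1,0.2,-0.6],[0,0,0],[0,0,0]],"dr":[[0,0,0],[0,0,0],[0,0,0],[0,0,0],[0,0,0]],"jaw":[255,255,255,255,255]}'
python3 - <<'E'
from h import *
s,im=cam('side'); a=im[150:290,230:430]; s2,im2=cam('top'); b=im2[130:270,185:385]
save(np.hstack([cv2.resize(x,(400,280),interpolation=cv2.INTER_CUBIC) for x in(a,b)]),'end.png')
s=get_state();print(s['eef_pos'],s['contact_force'],s['opening'])
# lever angle from total bar shift
E
```

```text
time: 13.23
eef_pos: [0.538, -0.0199, 0.164]
tcp_rot: [0.775, 0.632, 0.007, 0.006]
contact_force: [5.8, 2.6, 8.6]
opening: 0.189
[ 0.5380208  -0.01994728  0.16404767] [5.521022   2.15987047 8.95635657] 0.19105864454004118
```

View pics/end.png

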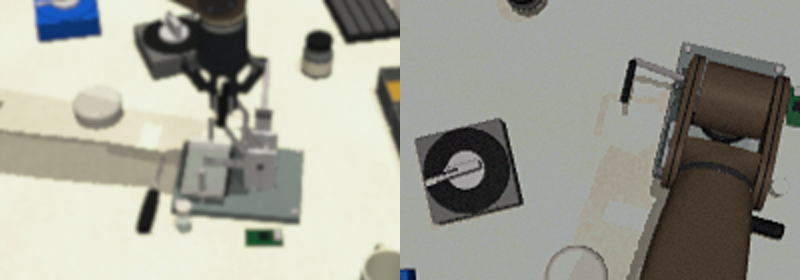

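```bash
python3 -m jog '{"travel":[[-1.5,0.3,-0.9],[-1.5,0.3,-0.9],[0,0,0],[0,0,0],[0,0,0]],"dr":[[0,0,0],[0,0,0],[0,0,0],[0,0,0],[0,0,0]],"jaw":[255,255,255,255,255]}'
```

```text
time: 13.75
eef_pos: [0.5379, -0.0199, 0.164]
tcp_rot: [0.775, 0.632, 0.009, 0.01]
contact_force: [11.9, 0.9, 9.0]
opening: 0.197
```

```bash
python3 -m jog '{"travel":[[0,0,0],[0,0,0],[0,0,0],[0,0,0],[0,0,0]],"dr":[[0,0,0],[0,0,0],[0,0,0],[0,0,0],[0,0,0]],"jaw":[255,255,255,255,255]}'
```

```text
time: 14.17
eef_pos: [0.538, -0.02, 0.164]
tcp_rot: [0.775, 0.632, 0.009, 0.01]
contact_force: [11.7, 1.0, 8.7]
opening: 0.193
```

The lever is at its stop: 3 mm more command gave no movement and the force rose from 5.5 to 12 N. The final top view shows the pointer at the tab and the catch open. I'm handing in.

```bash
python3 -c "
from h import *
print(sign_off()); s=get_state(); print(s['time'],s['eef_pos'],s['opening'])"
```

```text
the job is handed in; nothing more can be done
None
the job is handed in; nothing more can be done
```

I did all three steps in order and handed the job in at about 14 s of the 72 s allowed. The gripper was still holding the lever at its stop. Sign-off gives no verdict, so the result rests on the checks below.

- **Knob:** I turned it 54° clockwise. A close-up then showed the pointer within about 1° of the white tab. The last top view still showed it at the tab.
- **Catch:** I swung it over to about 2.4 rad and let go. Pictures afterwards showed it lying open on the far side of the press. The lever was still at rest when the catch went over.
- **Lever:** I pulled the crossbar about 98 mm to the front, which matches full travel. Another 3 mm of command gave no movement, and the force along x rose from about 5.5 to 12 N. The measured pose stayed steady, with the bar still between the fingers.
- **Other items:** In the last pictures, which don't cover the whole bench, I saw nothing moved or knocked over. I did not measure their positions again.

No check failed. The first pull stopped about 3 mm short because the arm lagged behind its command, so I pushed a little further to reach the stop. The two camera views disagreed by a few millimetres on where the knob and press were, which did not affect the grips. The state reading right after sign-off returned nothing, so I have no measurement from the final second.

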